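# Eject a sensor housing and trap it on the chute

## Robot

A 7-joint arm with a two-finger parallel gripper is mounted at the origin on the work surface. World frame = base frame: x ahead of the robot, y to its left, z up, the work surface at z = 0. Lengths are in m, angles in rad, forces in N, time in s.
With the tool pointing down it reaches from about 0.4 to 0.9 m from the base axis. Payload 5.5 kg.
Tool frame: the origin (TCP) lies midway between the tips of the shut fingers; the grasp point (between the pads) lies 19 mm behind it (manip.grip_depth is the distance from the TCP to the grasp point, in m); z points along the fingers, y is the line along which they close (so a half turn about z gives the same grasp; the last joint's range is limited). The gripper opens to 92 mm and grips with 3 to 60 N. Pads are 19 mm wide; open, the fingers measure 130 mm over their backs; the gripper's body (75 mm by 190 mm) begins 47 mm behind the grasp point.
Start: joints at [1.613, 0.501, -0.427, 1.55, 0.221, 1.138, -0.21], TCP at [0.142, -0.634, 0.203] pointing down, gripper open.
Joint ranges: [-2.88, 2.88], [-0.31, 2.03], [-1.54, 1.56], [0.2, 2.42], [-1.41, 4.55], [0.19, 2.02], [-2.57, 2.57]. Speed limits (rad/s): [2.57, 2.57, 3.14, 3.14, 3.14, 3.14, 3.14].

## Interface

Orientations are given as a unit quaternion [x, y, z, w].
In Python, from bench import manip, effector, viewer gives the robot as it stands. Calls block until the motion is done:
- manip.move_pose(position, orientation): joint-space move of the TCP to a pose.
- manip.servo_line(position, ori=None, vel=0.15): straight line of the TCP; ori=None keeps the orientation; vel is the mean speed in m/s.
- manip.movej(angles): joint-space move.
- effector.open_jaws() and effector.close(f_grip=None): open the fingers fully, or close them until they stop; f_grip is the grip in N (None keeps the last).
- manip.sleep(seconds).
- manip.solve_ik(position, orientation): joint angles nearest the present ones, or None.
- viewer.get_image(name): name is "scene" or "top"; returns the picture (384x512x3 uint8, red, green, blue); there is no depth.
- viewer.get_calibration(name): a dict with "vfov" (degrees; the focal length in pixels is half the picture's height over the tangent of half this angle, whatever the lens; pixels are square), "cx", "cy" (the principal point, pixels), "eye" and "attitude" of the camera in the world. Camera axes: x right, y down, z forward; pixel columns grow to the right and rows downward; lengths in m; the calibration is good to about 2 mm. A picture is of the moment at which its call begins. get_calibration takes no time and is no camera call.
A pose or a line that the arm cannot do raises manip.PlanningError and nothing moves.
- manip.hand_in(): hands the job in; it is judged then, once.
Readings, each from a call of its own:
- manip.current_clock(): time.
- manip.current_q(): joint angles.
- manip.current_joint_velocities(): joint speeds.
- manip.current_tau(): joint torques, N m.
- manip.current_tool_pos(): TCP position.
- manip.current_tcp_rot(): TCP orientation.
- manip.current_force(): force on the tool from outside, world axes, zero at the start.
- manip.current_wrist_torque(): the same for the moment, N m.
- manip.current_finger_gap(): finger opening in m.
- manip.current_gripper_force(): force on a finger pad.
Only numpy, scipy, OpenCV 4.12 (cv2) and the standard library are available. Lean on these libraries where they do the work, as an engineer would, in place of code of your own. Each camera call takes 0.05 s, during which the arm holds its last target. There are 200 camera calls.

## Task

Release the metal housing from the spring ejector: press the round black push-button fully down with one fingertip, and have the other finger waiting over the sloping chute so that the housing which springs out is stopped against it instead of sliding down into the blue reject tray. Finish while holding it so, one finger keeping the button down and the other keeping the housing trapped, sitting flat on the chute. Do not lift or grip the housing, and leave everything else on the bench where it is.

Things in the scene. Friction and masses are not known exactly. Their poses are not given: they have to be found in the camera images.
- fixture: Fixed ejector fixture: dark base plate (x -200..60, y -50..95 mm, 8 high), narrow steel chute, grey pedestal (x -110..28, y 44..86, top z 66) with push-button, blue tray (x 70..190, 26 high). Origin on the bench under the chute's centre line; x (level) in the chute's downhill sense, y across it to the button, z up. Chute floor at z 60 over the origin; the upper end (x about -190) rises to z 160.
- chute: The fixture's polished chute, sloping 20 degrees down to the tray. Origin on its floor, 60 mm above the fixture's origin; x down the slope, y towards the button, z square to the floor. 34 mm wide inside, rails 5 mm high (12 at the nest), open lower end at x 70 mm. Slippery: a freed housing never stops by itself and slides off the end within about half a second.
- ejector (a joint): Travel of the push-button, m: 0 up, 0.009 fully down. Needs about 2 N to start, 6 N fully down; springs back up by itself. A catch at x -90 mm in the chute's frame, 6 mm above the floor, goes down with it and frees the housing at about 0.0065; then a spring plunger (2 N, 30 mm stroke) throws the housing down the chute.
- button_top (a point): Centre of the top of the round black push-button, 28 mm across, moving with it. In the fixture's frame x 0, y 64 mm, z 81 mm when up (15 mm over the pedestal), z 72 mm fully down. That is 12 mm above the chute floor at the chute's origin, so with the button held down by one vertical finger, a like finger 64 mm away over the chute's centre line blocks the housing.
- part: The sensor housing waiting in the nest, loose: aluminium block 40 (along the chute) x 32 x 30 mm high with a small brass boss on top, about 0.09 kg. Origin at the centre of its underside; x down the chute, z out of its top. It starts flat on the floor at x -110 mm in the chute's frame; stopped by a vertical finger at the chute's origin it rests at about x -45 mm.
- spare_a: A bystander, to be left where it is. Origin at the centre of its underside. A spare housing like the one in the nest, 40 x 32 x 30 mm, standing on the bench beside the fixture.
- spare_b: A bystander, to be left where it is. Origin at the centre of its underside. A second spare housing, 40 x 32 x 30 mm, standing on the bench beside the fixture.
- driver: A bystander, to be left where it is. Origin at the centre of its underside. A screwdriver with a black handle lying on the bench, about 200 mm long.
- spanner: A bystander, to be left where it is. Origin at the centre of its underside. A steel spanner lying on the bench, about 180 mm long.
- tape: A bystander, to be left where it is. Origin at the centre of its underside. A roll of clear tape lying flat, 90 mm across, 24 mm high.
- glue: A bystander, to be left where it is. Origin at the centre of its underside. A small bottle 40 mm across, 85 mm high.
- screw_tray: A bystander, to be left where it is. Origin at the centre of its underside. A small open blue tray 100 x 70 x 35 mm.
Things that resemble listed ones, but are neither listed nor needed, are in the scene too. Leave any pink or turquoise look-alike of the part alone.

How it is judged:
On the way, in this order (a step that is already met when the one before it is completed fails the run):
1. the push-button is pressed while the housing is still in its nest (value of joint ejector above 0.004 m and x of part in the frame of chute below -0.085 m).
2. the housing that sprang out is trapped on the chute against a finger while the button is kept down (x of part in the frame of chute between -0.075 and 0.05 m and z of part in the frame of chute between -0.005 and 0.008 m and contact force between the fingers and part above 0.04 N and value of joint ejector above 0.004 m), for 0.3 s.
At the end, for the whole second after the job is handed in: The housing sits flat (within 0.2 rad) and still on the chute, clear of the catch and not over the lower end (its origin between x = -75 and +50 mm in the chute's frame), stopped by a finger that touches it (over 0.04 N), and the push-button is still held down (over 4 mm) (all of step 2 and linear speed of part below 0.02 m/s and angle between the z axis of part and the z axis of chute, either way round below 0.2 rad and y of part in the frame of chute between -0.012 and 0.012 m); the arm keeps its last pose, push and grip.
It fails at once if the housing is lifted off the chute (z of part in the frame of chute above 0.018 m).
It fails at once if something else on the bench is disturbed (distance of any of spare_a, spare_b, driver, spanner, tape, glue, screw_tray from where it was at the start of the episode above 0.02 m).
It also fails if it takes over 27 s, if anything falls off the work surface, if the arm or the gripper's body presses on something with over 40 N, if the wrist force passes 120 N, or if a joint passes its speed limit or range.

## Working session

There is one attempt and no reset: what is moved stays moved. The work goes in short steps, each a Python script; the robot and the scene stay as the last script left them, time stands still between calls to the robot, and variables do not carry over. Pictures are saved under pics/ and viewed, at most 10 in all, crops included, and the job is handed in when it is done.

```bash
mkdir -p pics; ls; python3 - <<'E'
from bench import manip, effector, viewer
import cv2
for n in("scene","top"):
    im=viewer.get_image(n); cv2.imwrite(f"pics/{n}0.png",im[:,:,::-1])
    print(viewer.get_calibration(n))
print(manip.current_clock(),manip.current_finger_gap(),manip.current_tcp_rot())
E
```

```text
pics
{'vfov': 46.277395179075974, 'cx': 252.09825040946725, 'cy': 195.7089666636587, 'eye': array([ 1.61294803, -0.26791384,  0.7735767 ]), 'attitude': array([ 0.68308734,  0.55259479, -0.30554175, -0.36698082])}
{'vfov': 45.03511055177278, 'cx': 258.1197707648183, 'cy': 195.11708888566588, 'eye': array([ 0.36010556, -0.04823186,  1.54333712]), 'attitude': array([-0.69976163,  0.71086888, -0.04914644,  0.05083044])}
0.1 0.09192773348927784 [ 9.93907366e-01  1.10215047e-01 -6.14035638e-05 -8.87752891e-04]
```

View pics/scene0.png

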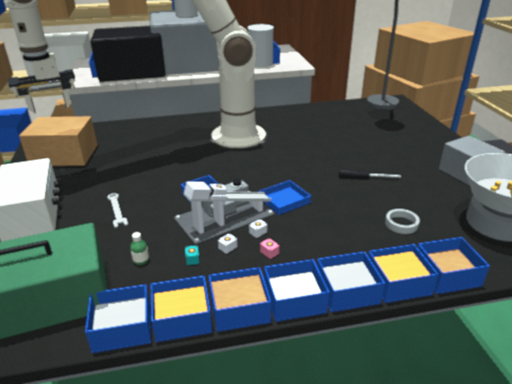

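View pics/top0.png

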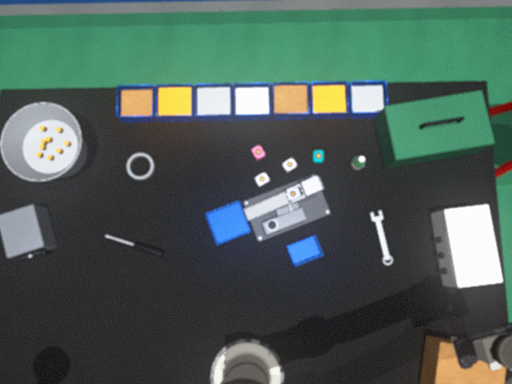

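The scene view shows the fixture at about (225,208). In the top view the reject tray is at (228,222), the chute runs from (315,185) down to (250,212), and the black button is near (271,225). White spares are at (262,180) and (290,164), the pink and turquoise look-alikes at (258,152) and (318,156), and the screw tray at (305,250). The nested part should be the one at (293,193). I'll check that with a close crop.

```bash
python3 - <<'E'
import cv2,numpy as np
a=cv2.imread("pics/top0.png")[165:250,200:340]; a=cv2.resize(a,None,fx=5.5,fy=5.5,interpolation=cv2.INTER_CUBIC)
cv2.imwrite("pics/c1.png",a)
b=cv2.imread("pics/scene0.png")[165:245,165:320]; b=cv2.resize(b,None,fx=5,fy=5,interpolation=cv2.INTER_CUBIC)
cv2.imwrite("pics/c2.png",b)
E
```

```text
(no output)
```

View pics/c1.png

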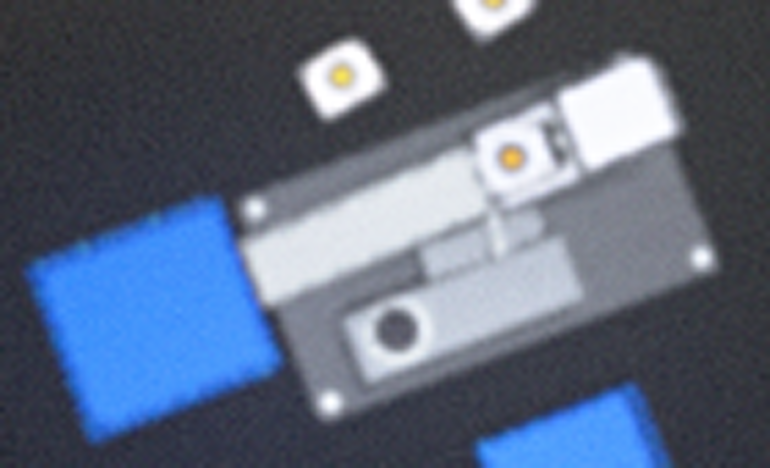

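View pics/c2.png

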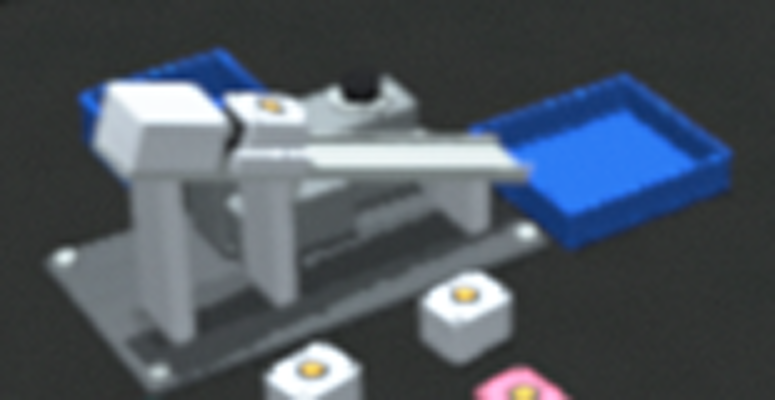

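Crops: the button is a dark disc at top px (272.4,224.8), scene px (237,182). The housing in the nest has its boss at top px (293.1,193.5), scene px (219,186). It's white metal and sits on the chute above the catch, so I choose it. The other candidates are loose on the bench. Next I localise the fixture and check the gripper's documented options for a partial opening.

Button and boss triangulate consistently: 112.4 mm apart against 112 mm expected. The gripper has no partial opening, only fully open (92 mm) or shut. So I'll use the open fingers diagonally across the fixture, tilted about 14° so the downhill finger hangs lower. One inner tip edge presses the button and the other waits in the chute near fixture x ≈ 50 mm. First I check the IK and hover.

```bash
cat >> h.py <<'E'
ex=np.array([-.3465,.938,0]); ex/=np.linalg.norm(ex); ez=np.array([0,0,1.]); ey=np.cross(ez,ex)
O=np.array([.4745,-.0885,0])-.064*ey
F=np.c_[ex,ey,ez]
def w(p): return O+F@(np.array(p)/1000)
A=np.array([-4,69,72.]); Bz=50.
t=np.arcsin((A[2]-Bz)/92); uh=np.array([-60.2,66,0]); uh/=np.linalg.norm(uh)
u=uh*np.cos(t)+ez*np.sin(t); a=uh*np.sin(t)-ez*np.cos(t)
def pose(lift,sgn,dx=0,dy=0):
    T=np.c_[np.cross(sgn*u,a),sgn*u,a]; c=A-46*u+[dx,dy,lift]
    return w(c),R.from_matrix(F@T).as_quat()
E
python3 - <<'E'
from h import *
import cv2
np.set_printoptions(precision=3,suppress=True)
print(A-92*u)
ok=[]
for s in(1,-1):
    q=[manip.solve_ik(*pose(l,s)) for l in(130,25,0)]; print(s,*q)
    if all(x is not None for x in q): ok.append(s)
s=ok[0] if ok else None
if s:
    p,o=pose(130,s)
    manip.move_pose(p,o)
    print(s,manip.current_clock(),manip.current_tool_pos()-p,manip.current_force(),manip.current_finger_gap())
    for n,(r0,r1,c0,c1) in dict(scene=(100,240,150,340),top=(150,260,190,350)).items():
        im=viewer.get_image(n)[r0:r1,c0:c1,::-1]; cv2.imwrite(f"pics/h_{n}.png",cv2.resize(im,None,fx=4,fy=4,interpolation=cv2.INTER_CUBIC))
E
```

```text
[56.2  3.  50. ]
1 [ 0.433  0.358 -0.652  1.858  0.434  1.19  -2.455] [ 0.317  0.487 -0.521  1.941  0.518  0.991 -2.553] [-0.294  0.482  0.237  1.974  0.13   0.83  -2.219]
-1 [ 0.842  0.642 -1.292  1.848  0.769  1.406  0.39 ] [ 0.658  0.661 -0.997  1.93   0.797  1.164  0.36 ] [ 0.654  0.714 -0.997  1.942  0.856  1.149  0.311]
1 2.5417 [ 0.    -0.001 -0.   ] [ 0.749 -0.397  0.244] 0.09207909315462959
```

```bash
python3 - <<'E'
from h import *
import cv2
np.set_printoptions(precision=3,suppress=True)
manip.move_pose(*pose(130,-1))
p,o=pose(50,-1)
manip.servo_line(p,o,vel=.08)
print(manip.current_clock(),manip.current_tool_pos()-p,manip.current_q(),manip.current_force())
for n,(r0,r1,c0,c1) in dict(scene=(110,240,150,330),top=(150,260,190,350)).items():
    im=viewer.get_image(n)[r0:r1,c0:c1,::-1]; cv2.imwrite(f"pics/h_{n}.png",cv2.resize(im,None,fx=4.4,fy=4.4,interpolation=cv2.INTER_CUBIC))
E
```

```text
6.1833 [0. 0. 0.] [ 0.776  0.741 -1.2    1.913  0.878  1.302  0.297] [-0.116 -0.602  0.226]
```

View pics/h_scene.png

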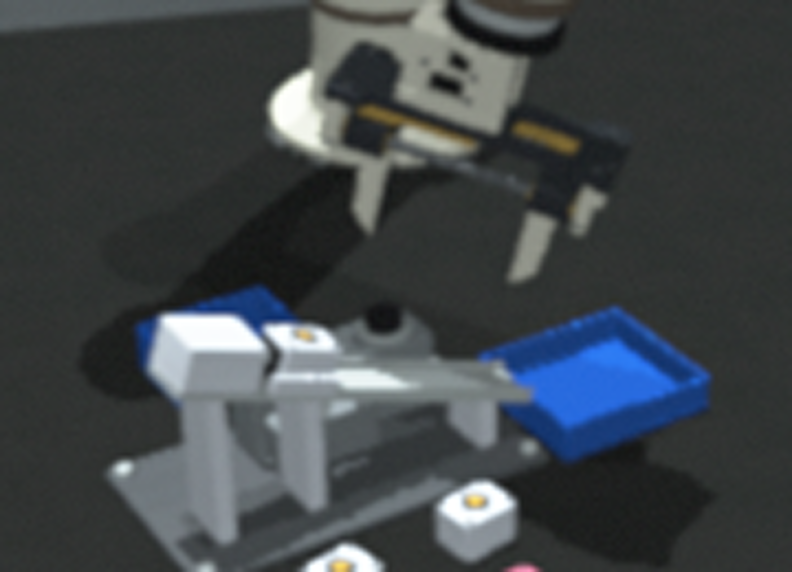

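The crop shows the left finger tip at about (370,232), above the button at (382,315). The right tip is at (515,280), above the lower chute, and the housing is still in the nest at (300,335). I project the planned tip points into the view to confirm the geometry, then do the stepwise press.

```bash
python3 - <<'E'
from h import *
import cv2
np.set_printoptions(precision=3,suppress=True)
c=viewer.get_calibration("scene"); f=192/np.tan(np.radians(c["vfov"])/2)
for k in (A,A-92*u,A+9*u,A-101*u):
    d=R.from_quat(c["attitude"]).inv().apply(w(k+[0,0,50])-c["eye"]); uv=d[:2]/d[2]*f+[c["cx"],c["cy"]]
    print((uv-[150,110])*4.4)
manip.servo_line(pose(12,-1)[0],vel=.06)
f0=manip.current_force(); print(manip.current_clock(),f0)
E
```

```text
[369.629 257.434]
[498.907 302.87 ]
[357.074 253.022]
[511.647 307.348]
7.0667 [ 0.212 -0.417  0.448]
```

The tips are about 16 mm higher than the model because the open fingers sit retracted. I shift along the tool axis by that amount and descend on force.

```bash
cat >> h.py <<'E'
D=16*a
def pc(l): return w(A-46*u+D+[0,0,l])
E
python3 - <<'E'
from h import *
import cv2
np.set_printoptions(precision=3,suppress=True)
manip.servo_line(pc(15),vel=.06)
manip.sleep(.2); f0=manip.current_force()[2]; print(manip.current_clock(),f0)
l=15; hit=None
while l>-6:
    l-=1.5; manip.servo_line(pc(l),vel=.03); df=manip.current_force()-[0,0,f0]
    print(l,df,round(manip.current_clock(),2))
    if hit is None and df[2]>1.2: hit=l; break
for n,(r0,r1,c0,c1) in dict(scene=(110,240,150,330)).items():
    im=viewer.get_image(n)[r0:r1,c0:c1,::-1]; cv2.imwrite(f"pics/i_{n}.png",cv2.resize(im,None,fx=4.4,fy=4.4,interpolation=cv2.INTER_CUBIC))
E
```

```text
7.6333 -0.2124726617219253
13.5 [ 0.329 -0.186 -0.066] 7.88
12.0 [ 0.056  0.372 -0.305] 8.13
10.5 [ 0.199  0.317 -0.114] 8.38
9.0 [ 0.53  -0.509 -0.069] 8.63
7.5 [-0.218 -0.384  0.539] 8.88
6.0 [-0.231  0.188  0.941] 9.13
4.5 [-0.636  0.044  0.376] 9.38
3.0 [-0.059 -0.359  0.566] 9.63
1.5 [-0.445  0.436  1.002] 9.88
0.0 [ 0.866 -0.652  1.973] 10.13
```

View pics/i_scene.png

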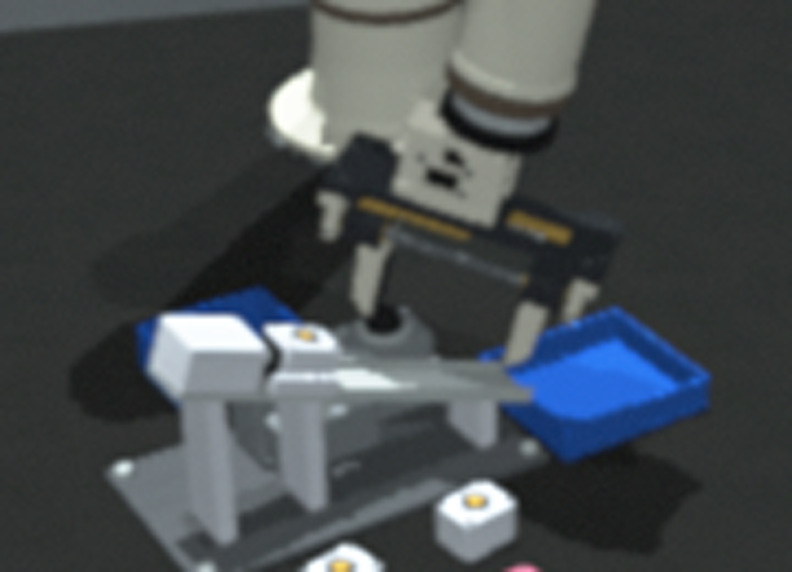

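Finger A's tip is at about (367,312), just left of and behind the button's black cap at (382,315). Finger B is at (520,360), near the chute's end. The housing is still in the nest. I need a top view to confirm A is over the cap.

```bash
python3 - <<'E'
from h import *
import cv2
np.set_printoptions(precision=3,suppress=True)
im=viewer.get_image("top")[180:250,225:325,::-1]; t_=cv2.resize(im,None,fx=5,fy=5,interpolation=cv2.INTER_CUBIC)
im=viewer.get_image("scene")[150:210,215:290,::-1]; s_=cv2.resize(im,None,fx=4,fy=4,interpolation=cv2.INTER_CUBIC)
o=np.zeros((350,800,3),np.uint8); o[:350,:500]=t_; o[:240,500:]=s_
c=viewer.get_calibration("scene"); f=192/np.tan(np.radians(c["vfov"])/2)
for k in ([0,64,81],A+[0,0,9],A-92*u+[0,0,9]):
    d=R.from_quat(c["attitude"]).inv().apply(w(k)-c["eye"]); uv=d[:2]/d[2]*f+[c["cx"],c["cy"]]
    x=(uv-[215,150]+.5)*4+[500,0]; print(uv,x,(uv-[150,110])*4.4)
cv2.imwrite("pics/j.png",o); print(manip.current_force(),manip.current_clock())
E
```

```text
[236.465 180.797] [587.861 125.19 ] [380.448 311.509]
[234.469 180.452] [579.875 123.806] [371.662 309.987]
[263.363 190.685] [695.451 164.738] [498.796 355.012]
[ 0.828 -0.245  1.677] 10.2833
```

View pics/j.png

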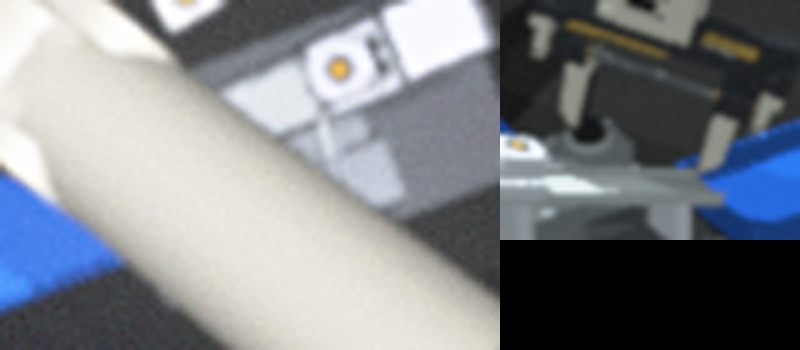

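In the scene crop A's tip overlaps only the back-left part of the cap (588,128), so its position is marginal. I raise slightly, shift 5 mm toward −y (and 1 mm downhill), and press again with averaged force.

```bash
cat > p.py <<'E'
from h import *
np.set_printoptions(precision=2,suppress=True)
def F_():
    r=[]
    for _ in range(5): manip.sleep(.02); r.append(manip.current_force())
    return np.mean(r,0)
S=F@np.array([.001,-.005,0])
E
python3 - <<'E'
from p import *
import cv2
manip.servo_line(pc(8),vel=.05); manip.servo_line(pc(8)+S,vel=.05)
f0=F_(); l=8.
print(f0)
while l>-7:
    l-=1.5 if l>1 else 1; manip.servo_line(pc(l)+S,vel=.03); df=F_()-f0
    print(l,df,round(manip.current_clock(),2))
    if df[2]>3.8: break
im=viewer.get_image("scene")[150:210,190:290,::-1]; cv2.imwrite("pics/k.png",cv2.resize(im,None,fx=6,fy=6,interpolation=cv2.INTER_CUBIC))
E
```

```text
[-0.2  -0.38  0.19]
6.5 [-0.09  0.43  0.34] 11.26
5.0 [ 0.17  0.28 -0.51] 11.59
3.5 [ 0.31  0.64 -0.37] 11.93
2.0 [-0.04  0.54 -0.17] 12.26
0.5 [0.02 0.45 1.16] 12.59
-0.5 [-0.24  0.93  1.8 ] 12.93
-1.5 [0.45 0.78 2.64] 13.26
-2.5 [0.52 0.45 2.89] 13.59
-3.5 [0.11 0.52 3.18] 13.93
-4.5 [-0.05  0.71  4.6 ] 14.26
```

View pics/k.png

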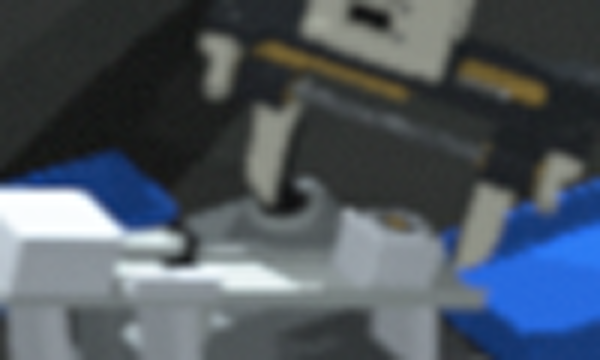

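The housing has sprung out and sits on the chute at (385,250), with finger B at (485,225) and A holding the button down at (285,195). I press 1.5 mm more, wait, and look again.

```bash
python3 - <<'E'
from p import *
import cv2
f=[-.2,-.38,.19]
print(F_()-f)
manip.servo_line(pc(-6)+S,vel=.03); manip.sleep(.5); print(F_()-f, manip.current_clock())
im=viewer.get_image("scene")[150:210,190:290,::-1]; im=cv2.resize(im,None,fx=6,fy=6,interpolation=cv2.INTER_CUBIC); cv2.imwrite("pics/l.png",im)
print(cv2.absdiff(im,cv2.imread("pics/k.png"))[200:300,330:450].mean())
E
```

```text
[0.27 0.95 3.95]
[0.04 1.11 4.86] 15.225
17.37525
```

View pics/l.png

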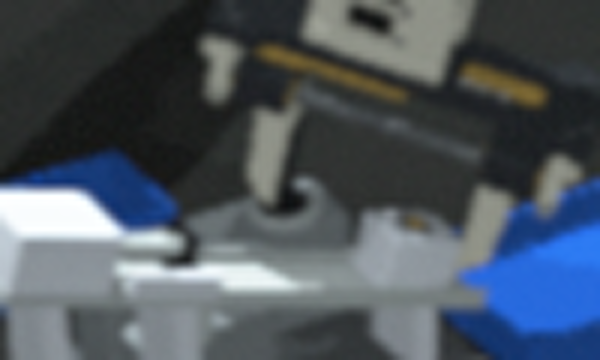

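The housing now rests at (405,250), its downhill face against finger B (465,250), flat on the chute, with the button down. I check numerically that it's still and in range.

```bash
python3 - <<'E'
from p import *
import cv2
e,d=ray("scene",190+413/6-.4,150+222/6-.4)
k=((O-e)@ey)/(d@ey); p=F.T@(e+k*d-O)*1000; c,s=np.cos(.349),np.sin(.349)
q=p-[0,0,60]; print("boss fixture",p,"chute x,z",q[0]*c-q[2]*s,q[0]*s+q[2]*c)
ref=cv2.imread("pics/l.png")
for i in range(3):
    manip.sleep(.4); im=cv2.resize(viewer.get_image("scene")[150:210,190:290,::-1],None,fx=6,fy=6,interpolation=cv2.INTER_CUBIC)
    print(cv2.absdiff(im,ref)[200:300,330:450].mean(),F_(),manip.current_clock())
E
```

```text
boss fixture [36.98 -0.   81.35] chute x,z 27.454653174169156 32.70601152395584
0.6926388888888889 [0.07 1.06 5.38] 15.8083
0.7011388888888889 [0.23 0.94 5.61] 16.3417
0.6906944444444445 [-0.27  0.51  5.11] 16.875
```

The housing is stationary at chute x ≈ 27 mm. Its boss is 32.7 mm above the chute floor, so it's sitting flat, and the button reads about 5 N. Handing in.

```bash
python3 -c "
from bench import manip
print(manip.hand_in())"
```

```text
the job is handed in; nothing more can be done
None
```

The job is handed in at about 17 s of the 27 s: one finger holds the button down at about 5 N, and the housing rests still and flat against the other finger at about x = 27 mm on the chute; no verdict was returned.

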